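# Top up the sprung cover-glass magazine

### The arm

A 7-joint arm with a two-finger parallel gripper is mounted at the origin on a cart in front of the work surface, level with it; the furniture and walls round the work are solid. World frame = base frame: x ahead of the robot, y to its left, z up, the work surface at z = 0. Lengths are in m, angles in rad, forces in N, time in s.
With the tool pointing down it reaches from about 0.425 to 0.825 m from the base axis. Payload 3.6 kg.
Tool frame: the origin (TCP) lies where the fingers leave the gripper's body, on its centre line; the fingertips stand 73 mm ahead of it and the grasp point (between the pads) lies 54 mm ahead of it; z points along the fingers, y is the line along which they close (so a half turn about z gives the same grasp; the last joint's range is limited). The gripper opens to 85 mm and grips with 20 to 120 N. Pads are 22 mm wide; open, the fingers measure 114 mm over their backs; the gripper's body (76 mm by 85 mm) begins 54 mm behind the grasp point. The pads swing forward as they close: fully open they stand 13 mm farther back than shut.
Start: joints at [1.264, 0.615, -0.013, 1.423, 0.008, 1.103, -0.04], TCP at [0.18, -0.625, 0.304] pointing down, gripper open.
Joint ranges: [-3.12, 3.12], [-0.3, 2.06], [-1.34, 1.32], [0.26, 2.42], [-1.36, 4.5], [0.01, 1.98], [-2.84, 2.84]. Speed limits (rad/s): [2.79, 2.79, 3.14, 3.14, 3.14, 3.14, 3.14].

### API

Orientations are given as a unit quaternion [x, y, z, w].
In Python, from station import arm, snapshot, camera_info, ticket gives the robot as it stands. Calls block until the motion is done:
- arm.movep(position, orientation): joint-space move of the TCP to a pose.
- arm.line_to(position, velocity=0.15, ori=None): straight line of the TCP; ori=None keeps the orientation; velocity is the mean speed in m/s.
- arm.move_j(angles): joint-space move.
- arm.move_gripper(opening, effort=None): opening from 0.0 (shut) to 1.0 (fully open); effort is the grip in N (None keeps the last); returns when the fingers have stopped.
- arm.pause(seconds).
- arm.ik(position, orientation): joint angles nearest the present ones, or None.
- snapshot(name): name is "side" or "top" or "wrist"; returns the picture (400x640x3 uint8, blue, green, red); there is no depth.
- camera_info(name): a dict with "fx", "fy", "cx", "cy" (pixels), "R" (3x3) and "t" (3): a world point X has camera coordinates R X + t; the wrist camera has in their place "T_tool_cam" (4x4, takes a point from camera to tool coordinates, whose origin is the TCP and whose axes are the flange's). Camera axes: x right, y down, z forward; pixel columns grow to the right and rows downward; lengths in m; the calibration is good to about 2 mm. A picture is of the moment at which its call begins: read the wrist's pose just before it. camera_info takes no time and is no camera call.
A pose or a line that the arm cannot do raises arm.MotionError and nothing moves.
- ticket.finish_job(): hands the job in; it is judged then, once.
Readings, each from a call of its own:
- arm.read_time(): time.
- arm.read_joint_positions(): joint angles.
- arm.read_dq(): joint speeds.
- arm.read_effort(): joint torques, N m.
- arm.read_tool_pos(): TCP position.
- arm.read_eef_rot(): TCP orientation.
- arm.read_ft_force(): force on the tool from outside, world axes, zero at the start.
- arm.read_wrist_torque(): the same for the moment, N m.
- arm.read_opening(): opening from 0.0 (shut) to 1.0 (fully open).
- arm.read_finger_force(): force on a finger pad.
Only numpy, scipy, OpenCV 4.12 (cv2) and the standard library are available. Lean on these libraries where they do the work, as an engineer would, in place of code of your own. Each camera call takes 0.05 s, during which the arm holds its last target. There are 200 camera calls.

### The job

Top up the feed magazine with the spare cover-glass box: draw the sprung follower back by its red handle until it stops, push the handle sideways into the brass catch so that it stays back by itself when you let go, and lay the spare box flat and lengthwise in the track behind the box already there. Then free the handle from the catch, push it fully back across and ease the follower forward onto the boxes without letting it snap. Draw gently against the stop, never force the handle or the box, and leave the tape roll and the timer alone.

Things in the scene. Friction and masses are not known exactly. Their poses are not given: they have to be found in the camera images.
- magazine: Fixed magazine, base 8 mm thick; origin on its underside, on the track's centre line. Track along y, +y = drawing back. Gate's inner face y = -90 mm (34 mm high), back wall y = +106 mm. Track floor 8 mm above the bench; walls 44 mm apart, sloping lips, top only 19 mm above the bench, so a box stands out above them. Brass catch beside the track on +x.
- track_place (a point): Final centre of the spare box (magazine x 0, y +3 mm, 22 mm above the bench). With the follower in the catch, the gap for the box runs from magazine y = -28 mm to y = -28 mm + joint follower (69 to 93 mm long).
- follower (a joint): Blue follower, 40 mm wide, 20 mm long, top 36 mm above the bench; m along magazine +y. 0: front face on the box now there (y = -28 mm); grows drawn back; 0.062 with two boxes. A spring pushes it to the gate with 6 N at 0, 7 N at 0.08 (damping 16 N s/m, little friction): let go 5 mm early and it snaps. The catch's stop halts it somewhere from 0.074 to 0.098.
- handle (a joint): Cross slide of the handle on the follower, m along magazine +x: 0 free (start), 0.010 fully sideways into the catch; past 0.006 the nose is well behind the tooth. Only friction (about 1 N) holds it.
- handle_grip (a point): Middle of the red upright grip on the follower, 16 mm (magazine x) by 18 mm (y), 44 to 88 mm above the bench (point at 70). At follower 0, handle 0 it is at magazine x 0, y -18 mm. A steel nose at its foot (37 to 44 mm above the bench), 8 mm wide along y, reaches 36 mm to +x.
- catch_rail: Dark rail (frame as the magazine's) that carries the brass catch, top 46 mm above the bench: a pocket open to -x, between a tooth (gate side, from x 39 mm) and a stop (behind, from x 28 mm), 11.5 mm long for the 8 mm nose. Its place along y varies by 24 mm, unmeasured: draw to the stop, ease off 1 to 2 mm, push to +x; let forward, the nose hangs on the tooth. To free: draw back 2 mm, push to -x.
- spare_box_center (a point): Centre of the spare cover-glass box: white card box 40 x 62 x 28 mm (x, y, z), about 50 g, flat on the bench outside the magazine.
- spare_box: The same spare box; origin at the centre of its underside, y along its 62 mm length. Either end may lead.
- front_box_center (a point): Centre of the like box already in the track, lengthwise against the gate (magazine y = -59 mm).
- front_box: The same front box; origin at the centre of its underside, y along its length.
- tape_green: Bystander: green tape roll, 68 mm across, 18 mm high, flat on the bench.
- bench_timer: Bystander: white timer, 66 x 66 x 20 mm, flat on the bench.
Mind the look-alikes: they are no part of the job. What is shaped like the spare_box but orange or turquoise is not meant.

How it is judged:
On the way, in this order (a step that is already met when the one before it is completed fails the run):
1. the follower is drawn back and hangs in the catch by itself, the handle let go, the spare box not yet in the track (value of joint follower between 0.065 and 0.102 m and value of joint handle above 0.006 m and contact force between the fingers and magazine below 0.3 N and horizontal distance between spare_box_center and track_place above 0.07 m), for 0.3 s.
2. the spare box lies flat in the track behind the front box and is let go, the follower still hanging in the catch (value of joint follower between 0.065 and 0.102 m and value of joint handle above 0.006 m and x of spare_box_center in the frame of magazine between -0.004 and 0.004 m and z of spare_box_center in the frame of magazine between 0.019 and 0.025 m and angle between each of spare_box, front_box's own z axis and vertical below 0.06 rad and angle between the y axis of each of spare_box, front_box and the y axis of magazine, either way round below 0.08 rad and y of spare_box_center in the frame of magazine between 0 and 0.036 m and x of front_box_center in the frame of magazine between -0.004 and 0.004 m and z of front_box_center in the frame of magazine between 0.019 and 0.025 m and y of front_box_center in the frame of magazine between -0.064 and -0.054 m and contact force between the fingers and magazine below 0.3 N and contact force between the fingers and spare_box below 0.3 N), for 0.3 s.
At the end, for the whole second after the job is handed in: Both boxes lie flat in the track, lengthwise (0.08 rad), down on its floor (3 mm) and centred (4 mm): the front one at the gate, the spare one behind it (6 mm). The follower is closed on them (0.062, 4 mm), the handle out of the catch (under 3 mm), all at rest and let go (value of joint follower between 0.058 and 0.066 m and value of joint handle below 0.003 m and x of spare_box_center in the frame of magazine between -0.004 and 0.004 m and z of spare_box_center in the frame of magazine between 0.019 and 0.025 m and angle between each of spare_box, front_box's own z axis and vertical below 0.06 rad and angle between the y axis of each of spare_box, front_box and the y axis of magazine, either way round below 0.08 rad and y of spare_box_center in the frame of magazine between -0.003 and 0.009 m and x of front_box_center in the frame of magazine between -0.004 and 0.004 m and z of front_box_center in the frame of magazine between 0.019 and 0.025 m and y of front_box_center in the frame of magazine between -0.064 and -0.054 m and contact force between the fingers and magazine below 0.3 N and contact force between the fingers and spare_box below 0.3 N and linear speed of each of spare_box, front_box below 0.02 m/s); the robot touches nothing.
It fails at once if the handle is forced against the catch (more than 20 N) (contact force between catch_rail and anything else above 20 N).
It fails at once if the follower snaps forward (faster than 0.35 m/s) (velocity of joint follower below -0.35 m/s).
It fails at once if the spare box is forced against the magazine (more than 25 N) (contact force between spare_box and magazine above 25 N).
It fails at once if the tape roll or the timer is displaced by more than 15 mm (distance of any of tape_green, bench_timer from where it was at the start of the episode above 0.015 m).
It also fails if it takes over 67 s, if anything falls off the work surface, if the arm or the gripper's body presses on something with over 40 N, if the wrist force passes 120 N, or if a joint passes its speed limit or range.

## Working session

There is one attempt and no reset: what is moved stays moved. The work goes in short steps, each a Python script; the robot and the scene stay as the last script left them, time stands still between calls to the robot, and variables do not carry over. Pictures are saved under pics/ and viewed, at most 12 in all, crops included, and the job is handed in when it is done.

```bash
mkdir -p pics; ls; python3 - <<'E'
from station import *
import cv2,numpy as np
for n in("top","side"):
    im=snapshot(n); cv2.imwrite(f"pics/{n}0.png",im); c=camera_info(n); print(n,{k:np.round(v,4).tolist() for k,v in c.items()})
print(camera_info("wrist")); print(arm.read_time(),arm.read_eef_rot(),arm.read_tool_pos(), arm.read_opening())
E
```

```text
pics
top {'fx': 426.716, 'fy': 426.716, 'cx': 323.2044, 'cy': 192.3326, 'R': [[0.0163, -0.9998, 0.0078], [-0.9916, -0.0171, -0.1282], [0.1283, -0.0056, -0.9917]], 't': [-0.2333, 0.5011, 1.2431]}
side {'fx': 517.8837, 'fy': 517.8837, 'cx': 312.5638, 'cy': 199.5148, 'R': [[0.9798, -0.1992, 0.0167], [-0.0794, -0.4646, -0.8819], [0.1834, 0.8628, -0.4711]], 't': [-0.5487, -0.0111, 1.906]}
{'fx': 277.99563502495926, 'fy': 277.99563502495926, 'cx': 320.71423739650743, 'cy': 200.37124966742522, 'T_tool_cam': array([[-1.87189376e-04, -9.62712998e-01, -2.70524764e-01,
         6.81507390e-02],
       [ 9.99999982e-01, -1.90218381e-04, -1.50214161e-05,
         1.23060128e-03],
       [-3.69974701e-05, -2.70524762e-01,  9.62713016e-01,
        -7.13112784e-02],
       [ 0.00000000e+00,  0.00000000e+00,  0.00000000e+00,
         1.00000000e+00]])}
0.1 [ 9.90224388e-01  1.39478708e-01 -1.79145413e-04 -1.14852699e-03] [ 0.17937002 -0.62421126  0.30285475] 1.002649751020347
```

View pics/top0.png

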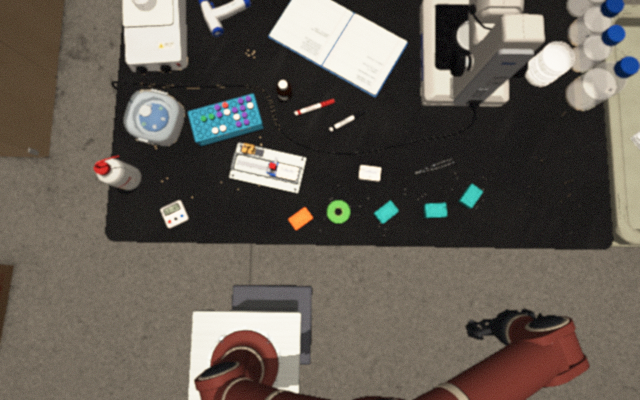

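View pics/side0.png

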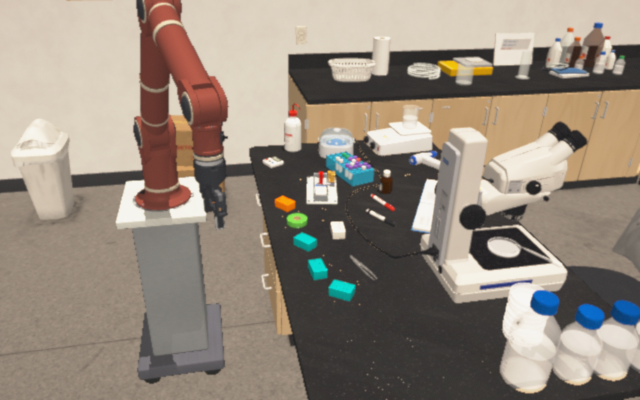

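The magazine is near (268,168) in the top view and the white spare box near (370,173). The tape roll is at (339,212) and the timer at (174,213). I'll enlarge the magazine area.

```bash
cat >h.py <<'E'
from station import *
import cv2,numpy as np
def ray(n,u,v,z,pose=None):
    c=camera_info(n); d=np.array([(u-c["cx"])/c["fx"],(v-c["cy"])/c["fy"],1])
    if n!="wrist": R=c["R"].T; o=-R@c["t"]
    else:
        from scipy.spatial.transform import Rotation as Ro
        p,q=pose; Rt=Ro.from_quat(q).as_matrix(); T=c["T_tool_cam"]; R=Rt@T[:3,:3]; o=p+Rt@T[:3,3]
    d=R@d; return o+d*(z-o[2])/d[2]
E
python3 - <<'E'
from h import *
im=cv2.imread("pics/top0.png")[130:200,220:400]
cv2.imwrite("pics/crop.png",cv2.resize(im,None,fx=4.4,fy=4.4,interpolation=cv2.INTER_CUBIC))
for u,v,z in[(268,168,.02),(273,166,.088),(370,173,.028),(339,212,.018),(174,213,.02)]: print(ray("top",u,v,z).round(3))
E
```

```text
[ 0.578 -0.056  0.02 ]
[ 0.572 -0.079  0.088]
[ 0.567 -0.365  0.028]
[ 0.448 -0.273  0.018]
[0.436 0.221 0.02 ]
```

View pics/crop.png

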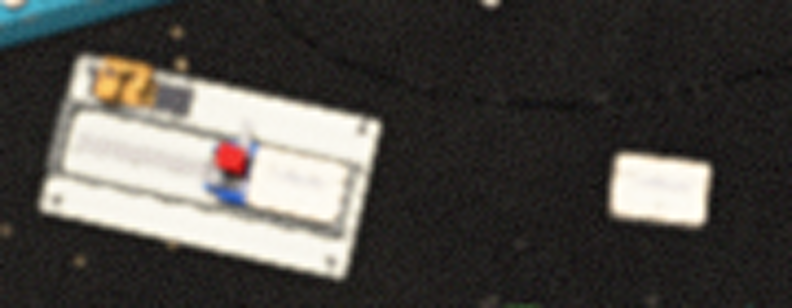

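The gate is at the right and the catch at the upper left, so magazine +y is about world +y. Next are close looks with the wrist camera.

```bash
cat >>h.py <<'E'
from scipy.spatial.transform import Rotation as Ro
def q_of(yaw):  # tool down, tool x along world yaw (tool y = right of it)
    return (Ro.from_euler("z",yaw)*Ro.from_quat([1,0,0,0])).as_quat()
def look(name):
    p=arm.read_tool_pos();q=arm.read_eef_rot();im=snapshot("wrist");cv2.imwrite(f"pics/{name}.png",im)
    np.savez(f"pics/{name}.npz",p=p,q=q); return im
E
python3 - <<'E'
from h import *
def pts(L,z): return np.array([ray("top",220+u/4.4,130+v/4.4,z) for u,v in L])
M=pts([(78,55),(380,118),(345,278),(40,212)],.008); B=pts([(615,152),(711,160),(707,226),(610,217)],.028)
for P in(M,B):
    d=(P[0]+P[3]-P[1]-P[2]); e=P[0]-P[3]
    print(P.mean(0).round(4), "ydir yaw",np.arctan2(-d[0],d[1]), np.linalg.norm(P[0]-P[1]),np.linalg.norm(e))
m=M.mean(0);d=(M[0]+M[3]-M[1]-M[2]);yaw=np.arctan2(-d[0],d[1])
b=B.mean(0)
arm.movep([b[0],b[1],.28],q_of(0)); look("box")
arm.movep([m[0],m[1],.28],q_of(yaw)); look("mag"); print(arm.read_time(),yaw,arm.read_joint_positions(),arm.read_ft_force())
a=cv2.imread("pics/mag.png"); b=cv2.imread("pics/box.png")
E
```

```text
[ 0.5819 -0.0539  0.008 ] ydir yaw -0.19440394393851929 0.2170684567508317 0.11420447728506054
[ 0.5673 -0.3659  0.028 ] ydir yaw -0.07149703384380904 0.06632499590428591 0.04549577119342627
3.1 -0.19440394393851929 [ 0.00190099  0.53636071  0.08965209  1.65458857 -0.05414656  0.95256743
 -1.65848809] [ 0.45286497 -0.18567657  0.52142171]
```

View pics/mag.png

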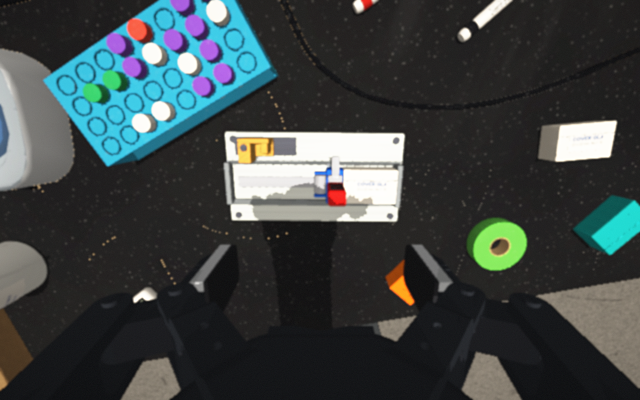

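View pics/box.png

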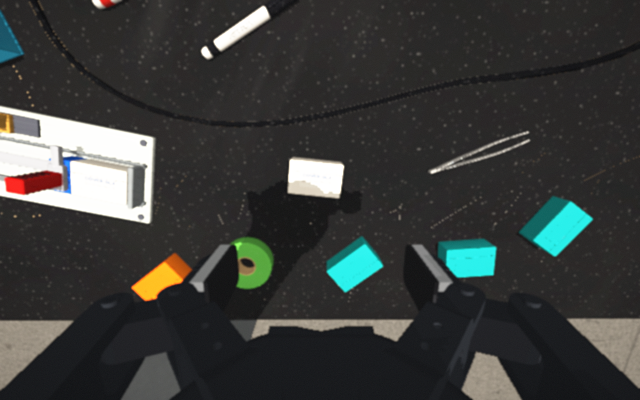

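The magazine fills about (226–404, 132–222) in the wrist view and its red grip is at about (337,190). The spare box top spans about (288–344, 157–200). I'll enlarge both.

```bash
python3 - <<'E'
from h import *
a=cv2.resize(cv2.imread("pics/mag.png")[120:230,220:410],None,fx=4,fy=4,interpolation=cv2.INTER_CUBIC)
b=cv2.resize(cv2.imread("pics/box.png")[150:208,280:352],None,fx=2,fy=2,interpolation=cv2.INTER_CUBIC)
o=np.zeros((440+116,760,3),np.uint8); o[:440]=a; o[440:,:144]=b; cv2.imwrite("pics/c2.png",o)
E
```

```text
(no output)
```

View pics/c2.png

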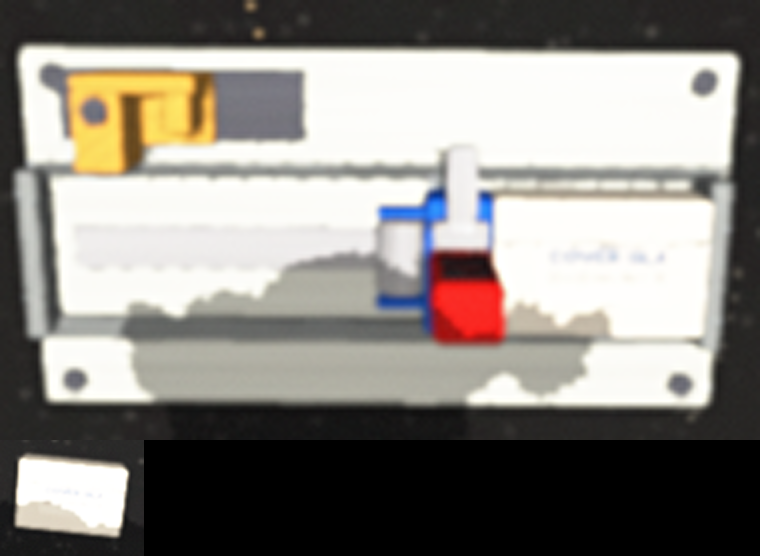

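```bash
python3 - <<'E'
from h import *
f=np.load("pics/mag.npz"); pose=(f["p"],f["q"]); g=np.load("pics/box.npz"); pb=(g["p"],g["q"])
print(pose[0],Ro.from_quat(pose[1]).as_matrix().round(4).tolist())
r=lambda u,v,z: ray("wrist",220+u/4,120+v/4,z,pose)
S=np.array([r(*p,.008) for p in[(52,75),(705,82),(680,384),(75,380)]])
d=S[0]+S[3]-S[1]-S[2]; yaw=np.arctan2(-d[0],d[1]); print("screw yaw",yaw,S.mean(0),np.linalg.norm(S[0]-S[1]),np.linalg.norm(S[3]-S[2]))
hd=r(466,312,.088); fb=[r(497,197,.036),r(714,200,.036),r(711,338,.036)]
R2=np.array([[np.cos(yaw),-np.sin(yaw)],[np.sin(yaw),np.cos(yaw)]])
c=S.mean(0)[:2]
print("hd",hd,(R2.T@(hd[:2]-c)).round(4))
for p in fb: print((R2.T@(p[:2]-c)).round(4))
e=fb[0]-fb[1];print("boxyaw",np.arctan2(-e[0],e[1]),np.linalg.norm(e))
for q in[(33,172,.03),(722,186,.034),(712,340,.034),(100,172,.046),(215,72,.046),(122,172,.046)]: print(q,(R2.T@(r(*q)[:2]-c)).round(4))
B=np.array([ray("wrist",280+u/2,150+(v-440)/2,.028,pb) for u,v in[(18,460),(127,470),(120,536),(16,526)]])
d=B[0]+B[3]-B[1]-B[2];print("spare",B.mean(0),np.arctan2(-d[0],d[1]),[np.linalg.norm(B[i]-B[i-1]).round(4) for i in range(4)])
E
```

```text
[ 0.58202712 -0.05621962  0.28014176] [[0.9806, -0.1961, 0.0005], [-0.1961, -0.9806, -0.0017], [0.0008, 0.0016, -1.0]]
screw yaw -0.20665141235100082 [ 0.58359638 -0.05043426  0.008     ] 0.19738736382180466 0.19706922075735173
hd [ 0.57603876 -0.07244022  0.088     ] [-0.0029 -0.0231]
[ 0.0172 -0.0344]
[ 0.0169 -0.0965]
[-0.0243 -0.0991]
boxyaw -0.2117693967477731 0.06210662674174601
(33, 172, 0.03) [0.0223 0.0995]
(722, 186, 0.034) [ 0.0206 -0.099 ]
(712, 340, 0.034) [-0.0255 -0.1   ]
(100, 172, 0.046) [0.0248 0.0758]
(215, 72, 0.046) [0.0519 0.0433]
(122, 172, 0.046) [0.0248 0.0698]
spare [ 0.56960922 -0.3630183   0.028     ] -0.09874688344560215 [np.float64(0.0396), np.float64(0.0637), np.float64(0.0401), np.float64(0.0628)]
```

```bash
cat >>h.py <<'E'
YAW=-0.208
RM=np.array([[np.cos(YAW),-np.sin(YAW)],[np.sin(YAW),np.cos(YAW)]])
OM=np.array([0.58360,-0.05043])+RM@np.array([-.0032,-.0060])
def W(x,y,z): return np.r_[OM+RM@[x,y],z]
def loc(): p=arm.read_tool_pos(); return np.r_[RM.T@(p[:2]-OM),p[2]]
def F(): f=arm.read_ft_force(); return np.r_[RM.T@f[:2],f[2]]
QM=q_of(YAW)
E
python3 - <<'E'
from h import *
p=lambda *a:print(*a,loc().round(4),F().round(1),round(arm.read_time(),1))
arm.movep(W(0,-.018,.19),QM)
arm.line_to(W(0,-.018,.124),.1); p("down")
look("grip")
arm.move_gripper(0.0,30); p("closed",arm.read_opening(),arm.read_finger_force())
E
```

```text
down [ 0.0007 -0.0178  0.1248] [0.2 0.1 1. ] 4.4
closed 0.20824731955422426 33.49077880382538 [ 0.0002 -0.0166  0.1243] [-0.7  2.9  3. ] 5.0
```

View pics/grip.png

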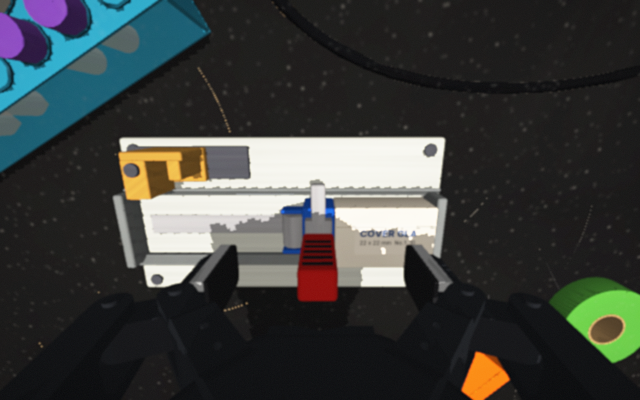

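The open fingers straddle the red grip (300–337, 235–300), and closing to 17.7 mm matches its 18 mm. Now I'll draw back.

```bash
python3 - <<'E'
from h import *
p=lambda *a:print(*a,loc().round(4),F().round(1),round(arm.read_time(),1))
y0=loc()[1]
arm.line_to(W(0,y0+.04,.124),.05); p("40")
arm.line_to(W(0,y0+.068,.124),.05); p("68")
d=.068; base=F()[1]
while d<.104:
    d+=.0012; arm.line_to(W(0,y0+d,.124),.02); l=loc();f=F()
    print(round(d,4),(l[1]-y0).round(4),f.round(1))
    if f[1]<base-3.5: break
p("stop")
E
```

```text
40 [0.0002 0.0183 0.1243] [-1.6 -5.5  4.8] 6.0
68 [0.0002 0.046  0.1243] [-0.5 -5.4  5.3] 6.7
0.0692 0.0635 [-1.2 -7.4  5.5]
0.0704 0.0646 [-0.9 -6.9  6.6]
0.0716 0.0658 [-1.3 -7.9  5.2]
0.0728 0.067 [-1.1 -7.6  5.6]
0.074 0.0681 [-1.1 -8.1  6.5]
0.0752 0.0693 [-1.1 -7.9  5.7]
0.0764 0.0705 [-1.2 -7.6  6.2]
0.0776 0.0717 [-1.4 -6.7  6.5]
0.0788 0.0729 [-1.6 -6.4  6.5]
0.08 0.0741 [-0.4 -6.3  6. ]
0.0812 0.0753 [-1.9 -7.1  5.6]
0.0824 0.0764 [-1.7 -7.4  5.5]
0.0836 0.0777 [-1.3 -7.1  5.6]
0.0848 0.0788 [-0.6 -7.3  5.9]
0.086 0.08 [-0.7 -7.6  6.2]
0.0872 0.0812 [-1.3 -7.   5.6]
0.0884 0.0824 [-1.1 -7.4  6. ]
0.0896 0.0835 [-1.7 -7.7  5.6]
0.0908 0.0847 [-0.7 -7.4  6.2]
0.092 0.0859 [-0.9 -7.3  5.7]
0.0932 0.0871 [-1.  -6.9  6.6]
0.0944 0.0883 [-1.6 -6.9  5.9]
0.0956 0.0895 [-1.4 -8.4  5.7]
0.0968 0.0903 [-1.4 -7.5  5.9]
0.098 0.0905 [-1.3 -9.7  6.3]
stop [0.0004 0.0739 0.1243] [-1.3 -9.7  6.3] 13.0
```

```bash
python3 - <<'E'
from h import *
p=lambda *a:print(*a,loc().round(4),F().round(1),round(arm.read_time(),1))
y0=-.0166
yc=y0+.0949
arm.line_to(W(0,yc,.124),.02); p("eased")
x=0
while x<.018:
    x+=.002; arm.line_to(W(x,yc,.124),.03); l=loc();f=F();print(round(x,4),l[:2].round(4),f.round(1))
    if l[0]>.0102 or f[0]<-6: break
p("in")
for k in range(1,8):
    arm.line_to(W(x,yc-.0015*k,.124),.02); l=loc();f=F();print(k,l[:2].round(4),f.round(1))
    if f[1]>-1.5: break
p("hang")
E
```

```text
eased [0.0004 0.0719 0.1243] [-0.2 -7.6  5.8] 13.3
0.002 [0.0026 0.072 ] [ 0.4 -7.3  5.1]
0.004 [0.0046 0.072 ] [-0.3 -8.2  5.5]
0.006 [0.0066 0.0721] [-1.6 -6.4  4.7]
0.008 [0.0086 0.072 ] [-1.1 -7.4  5.4]
0.01 [0.0101 0.072 ] [-2.  -8.1  6.8]
0.012 [0.0106 0.0721] [-4.  -7.7  8.9]
in [0.0106 0.0721 0.1242] [-4.  -7.7  8.9] 14.8
1 [0.0106 0.0707] [-4.8 -7.6  7.8]
2 [0.0105 0.07  ] [-4.9 -6.4  8.6]
3 [0.0105 0.0698] [-4.7 -4.6  8.2]
4 [0.0105 0.0696] [-4.3 -2.8  8.1]
5 [0.0105 0.0694] [-4.6 -0.7  7.6]
hang [0.0105 0.0694 0.1243] [-4.6 -0.7  7.6] 16.0
```

```bash
sed -i 's/-.0060\]/-.0047]/' h.py; python3 - <<'E'
from h import *
p=lambda *a:print(*a,loc().round(4),F().round(1),round(arm.read_time(),1))
p("now")
l=loc(); arm.line_to(W(l[0]-.0003,l[1],.1243),.02); p("relaxed")
arm.move_gripper(.55); arm.pause(.1); p("open")
l=loc(); arm.line_to(W(l[0],l[1],.20),.15); p("up")
arm.pause(.2); look("hang")
for s in(1,-1):
    for P,y in(([.5696,-.363,.16],-.0987),(W(0,.008,.16),YAW)):
        j=arm.ik(P,q_of(y+s*np.pi/2)); print(s,None if j is None else np.round(j,2))
E
```

```text
now [0.0105 0.0681 0.1243] [-4.6 -0.7  7.6] 16.0
relaxed [0.0101 0.0678 0.1243] [-0.5  0.   2.4] 16.3
open [0.0102 0.068  0.1242] [ 0.5  0.2 -0.4] 16.8
up [0.0096 0.0679 0.1995] [-0.5  1.  -1.2] 17.4
1 [ 0.75  0.83 -0.41  1.48  0.38  0.91  0.13]
1 [ 0.25  0.71 -0.33  1.77  0.33  0.72 -0.47]
-1 [ 0.29  0.84  0.45  1.5  -0.43  0.9  -2.36]
-1 [-0.48  0.88  0.94  1.79 -0.88  0.95 -2.51]
```

View pics/hang.png

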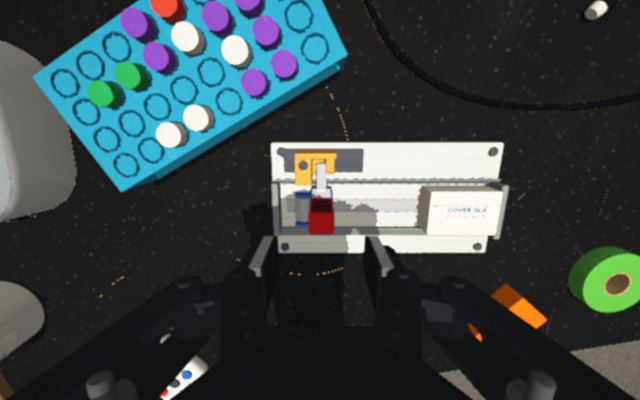

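The follower hangs in the catch: the nose is in the brass pocket at (321,170), the grip at (321,215), and the gap in front of it is open. Now the spare box.

```bash
python3 - <<'E'
from h import *
p=lambda *a:print(*a,arm.read_tool_pos().round(4),F().round(1),round(arm.read_time(),1))
q=q_of(-.0987+np.pi/2); b=[.5696,-.363]
arm.movep([*b,.17],q); arm.move_gripper(.85)
arm.line_to([*b,.082],.12); p("down")
arm.move_gripper(0,25); p("grip",arm.read_opening()*85,arm.read_finger_force())
arm.line_to([*b,.19],.15); p("up",arm.read_opening()*85)
Q=q_of(YAW+np.pi/2)
arm.movep(W(0,.008,.19),Q); p("above"); print(loc(),Ro.from_quat(arm.read_eef_rot()).as_euler("zyx"))
cv2.imwrite("pics/s.png",cv2.resize(snapshot("top")[120:210,210:330],None,fx=4,fy=4,interpolation=cv2.INTER_CUBIC))
im=look("carry")
E
```

```text
down [ 0.5703 -0.3632  0.0828] [1.2 0.2 0.6] 20.6
grip 39.30807922868903 26.965582966804504 [ 0.5702 -0.3633  0.0831] [ 0.2 -0.3  3.3] 21.0
up 39.17788439652826 [ 0.5688 -0.3628  0.1888] [ 0.6  0.7 -0.5] 21.9
above [ 0.5813 -0.0488  0.1896] [ 0.2  0.  -0.4] 23.1
[0.00065605 0.00585529 0.18963216] [-1.36000722e+00 -2.77402750e-04  3.13987104e+00]
```

View pics/carry.png

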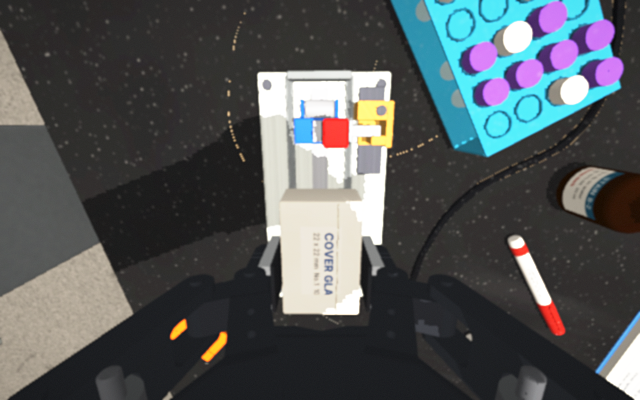

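The box is held square, over the free gap between the front box and the follower. Now a guarded lowering.

```bash
python3 - <<'E'
from h import *
p=lambda *a:print(*a,loc().round(4),F().round(1),round(arm.read_time(),1))
x,y=-.0003,.0105
arm.line_to(W(x,y,.125),.1); p("pre"); f0=F()
l=loc(); x+=.0003-l[0]; y+=.009-l[1]
z=.106; arm.line_to(W(x,y,z),.05); p("entry")
while z>.0885:
    z-=.0015; arm.line_to(W(x,y,z),.03); f=F(); print(round(z,4),loc().round(4),f.round(1))
    if f[2]-f0[2]>5 or np.hypot(*(f-f0)[:2])>5: break
p("end")
E
```

```text
pre [1.000e-04 1.060e-02 1.254e-01] [-0.1  0.2  0. ] 24.0
entry [-0.0003  0.0089  0.1057] [0.3 1.  0.1] 24.5
0.1045 [-1.000e-04  8.900e-03  1.046e-01] [ 0.6  0.  -0.1]
0.103 [-0.0002  0.0089  0.103 ] [ 0.4  0.4 -1.1]
0.1015 [-0.0002  0.0089  0.1014] [ 0.7  0.1 -0.8]
0.1 [-0.0002  0.0089  0.0999] [ 0.2 -0.2  0.3]
0.0985 [-0.0002  0.0089  0.0983] [-0.6 -0.7 -1.7]
0.097 [-0.0002  0.0089  0.0969] [-0.7  0.5 -0.3]
0.0955 [-0.0002  0.0089  0.0954] [-0.4  0.1 -0.8]
0.094 [-0.0002  0.0089  0.0939] [ 0.5  0.1 -0.5]
0.0925 [-0.0002  0.0089  0.0924] [ 0.   0.2 -1. ]
0.091 [-0.     0.009  0.091] [ 0.9  0.4 -0.3]
0.0895 [-0.     0.009  0.091] [-2.3 -0.2  8.7]
end [-0.     0.009  0.091] [-2.3 -0.2  8.7] 27.3
```

```bash
python3 - <<'E'
from h import *
p=lambda *a:print(*a,loc().round(4),F().round(1),round(arm.read_time(),1))
l=loc(); arm.line_to(W(l[0],l[1],.091),.03); p("soft")
arm.move_gripper(.66); p("open")
arm.line_to(W(l[0],l[1],.19),.12)
arm.pause(.2); look("placed"); p("up")
E
```

```text
soft [0.    0.009 0.091] [-0.6  0.   3. ] 27.5
open [-0.0001  0.009   0.0907] [ 0.1 -0.7  0.8] 27.8
up [-0.0003  0.009   0.1893] [-0.5 -0.6 -0.7] 29.1
```

View pics/placed.png

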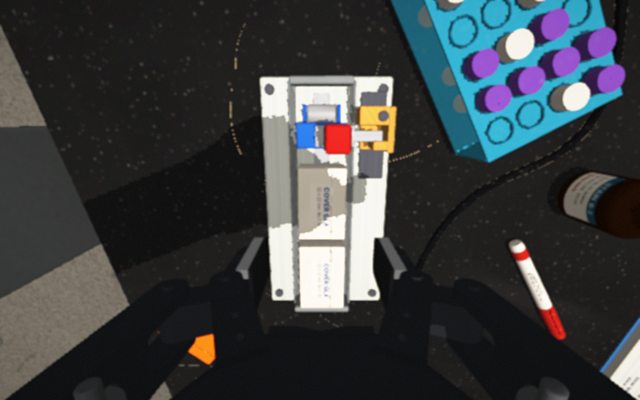

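Both boxes lie in line in the track, the spare at (323,200) behind the front box at (323,272), with the follower still caught. Now free the handle and ease forward.

```bash
python3 - <<'E'
from h import *
p=lambda *a:print(*a,loc().round(4),F().round(1),round(arm.read_time(),1))
arm.move_gripper(.6)
arm.movep(W(.0101,.068,.19),QM); arm.line_to(W(.0101,.068,.124),.1); p("down")
arm.move_gripper(0,30); p("grip",arm.read_opening()*85,arm.read_finger_force())
l=loc(); y=l[1]; x=l[0]
while y<.083:
    y+=.0012; arm.line_to(W(x,y,.124),.03); l=loc(); f=F()
    if l[1]>.0698 or f[1]<-14: break
p("back",round(y,4))
while x>-.006:
    x-=.002; arm.line_to(W(x,y,.124),.03); l=loc(); f=F(); print(round(x,4),l[:2].round(4),f.round(1))
    if f[0]>5: break
p("free")
E
```

```text
down [0.0106 0.068  0.1245] [0.7 0.  0.7] 31.3
grip 17.90779068856052 33.80408048629761 [0.0104 0.0679 0.1248] [-0.2 -0.1  2.9] 31.7
back 0.0751 [0.0106 0.0702 0.1248] [-1.  -7.4  8. ] 33.2
0.0084 [0.0095 0.0701] [ 0.1 -8.3  4.5]
0.0064 [0.0078 0.0701] [ 0.4 -6.3  4.9]
0.0044 [0.0059 0.0701] [ 1.1 -6.9  5.5]
0.0024 [0.0039 0.0701] [ 0.9 -6.9  4.6]
0.0004 [0.0019 0.0701] [ 0.7 -6.5  4.2]
-0.0016 [0.0002 0.0701] [ 1.1 -7.3  4.1]
-0.0036 [-0.0003  0.0701] [ 4.  -7.3  1.7]
-0.0056 [-0.0007  0.07  ] [ 7.2 -7.2 -0.9]
free [-0.0007  0.07    0.1249] [ 7.2 -7.2 -0.9] 35.2
```

Handle fully across (end stop felt at x≈0). Now I'll ease forward.

```bash
python3 - <<'E'
from h import *
p=lambda *a:print(*a,loc().round(4),F().round(1),round(arm.read_time(),1))
x,y=-.002,.0755
arm.line_to(W(x,y,.124),.03)
arm.line_to(W(x,.054,.124),.03); p("fwd")
y=.054
while y>.034:
    y-=.0015; arm.line_to(W(x,y,.124),.03); l=loc(); f=F(); print(round(y,4),l[:2].round(4),f.round(1))
    if f[1]>-.7 and l[1]<.049: break
    if f[1]>4: break
p("closed")
E
```

```text
fwd [1.000e-04 4.900e-02 1.248e-01] [ 1.8 -7.9  3.5] 36.3
0.0525 [0.0001 0.0478] [ 2.3 -6.7  4. ]
0.051 [0.0001 0.0464] [ 1.8 -7.2  3.8]
0.0495 [0.0001 0.0452] [ 2.4 -6.3  3.7]
0.048 [0.    0.045] [ 2.7 -5.9  3.1]
0.0465 [-0.      0.0448] [ 3.9 -5.1  3.7]
0.045 [-0.0001  0.0447] [ 4.5 -3.2  3.4]
0.0435 [-0.0001  0.0445] [ 5.3 -1.2  4.6]
0.042 [-0.0001  0.0443] [5.  1.  3.5]
closed [-1.000e-04  4.430e-02  1.248e-01] [5.  1.  3.5] 38.3
```

```bash
python3 - <<'E'
from h import *
p=lambda *a:print(*a,loc().round(4),F().round(1),round(arm.read_time(),1))
arm.line_to(W(-.0003,.0435,.1245),.03); p("relax")
arm.move_gripper(.55); l=loc(); p("open")
arm.line_to(W(l[0],l[1],.22),.12); arm.pause(.2); look("end"); p("up")
E
```

```text
relax [0.0002 0.0445 0.1248] [4.  0.6 4.3] 38.5
open [-0.0015  0.0436  0.1238] [ 0.4 -1.5 -0.4] 38.9
up [-0.0017  0.0436  0.2193] [-0.5  0.3  0.1] 40.1
```

View pics/end.png

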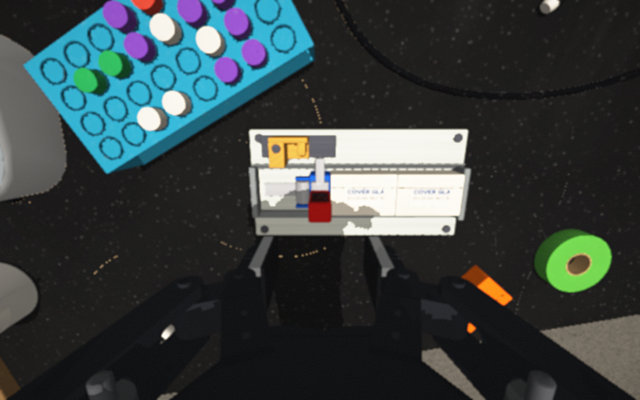

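The follower (319,195) is closed on both boxes, which lie flat and in line at (368,195) and (432,195). The nose is clear of the brass catch at (288,150), so I'm handing in.

```bash
python3 -c "
from station import *
print(ticket.finish_job())"
```

```text
the job is handed in; nothing more can be done
None
```

The job is handed in: the spare box lies in the track behind the front one, the handle is out of the catch, and the follower is eased onto both boxes at about 0.062 m (about 40 s used); the hand-in returned no verdict.

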